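Zero a coffee grinder and set it seven clicks out

TASK

The coffee grinder has been cleaned and its dial was pushed back on its shaft anyhow, so the dial's white mark tells nothing. Turn the dial clockwise until the burrs touch and it will go no further, then turn it back exactly seven clicks coarser and let go of it. Leave the mug, the jam jar and the cleaning brush where they stand.

Things in the scene. Friction and masses are not known exactly. Their poses are not given: they have to be found in the camera images.
- grinder: aluminium burr coffee grinder, 180 x 124 mm in plan, 272 mm high with its smoky hopper; it stands firm. Origin: centre of its underside; its front faces -x, z up. Its black front panel (112 mm long, 110 mm wide) slopes 30 degrees from level, facing forward and up, and carries the dial. The hopper behind keeps 60 mm from the dial's axis.
- dial_grip (a point): point on the dial's axis 26 mm out from the panel, where the finger pads may grip; fixed to the grinder, does not turn. z: the dial's axis, out of the panel (30 degrees from vertical, leaning to the front); x up the slope. The dial is a ribbed aluminium knob, 56 mm in diameter, from 4 to 37 mm above the panel, with one white line; under it a 3 mm high collar, 68 mm across.
- dial_cap (a point): centre of the dial's black cap, 37 mm out from the panel; axes as dial_grip. Clockwise, looking down on the cap, is finer; anticlockwise is coarser. It clicks every 15 degrees (24 a turn): turning out of a click meets about 0.3 N m, easing to nothing half way; from there it pulls on with about 0.1 N m into the next. A firm grip feels this swing once a click.
- dial_foot (a point): point on the dial's axis in the panel's face; axes as dial_grip. Burrs touching is a hard stop exactly on a click: 0.8 N m or more against a clockwise turn can only be it. It comes 3 to 9 clicks clockwise of the start; another stop lies 14 clicks anticlockwise of it. Let go within 4 degrees of a click, the dial settles into it. Gripped with 60 N it slips at about 2.5 N m.
- burr_gap (a joint): gap between the burrs inside, in m: 0 when they touch, 0.00002 (0.02 mm) more for each click. The reading's noise is many clicks wide, so it cannot tell the setting.
- cream_mug: cream mug, 78 mm across, 100 mm high, beside the grinder; origin: centre of its underside. Not to be moved.
- jam_jar: jar with a grey lid, 71 mm across, 110 mm high; origin: centre of its underside. Not to be moved.
- cleaning_brush: grey brush, 269 x 36 x 62 mm, lying flat; origin: centre of its underside. Not to be moved.

How it is judged:
By the outcome, as a careful person would: the job done as asked, in the order asked, and still so for the second after the job is handed in, with the robot touching nothing.
It also fails if it takes over 70 s, if anything falls off the work surface, if the arm or the gripper's body presses on something with over 40 N, if the wrist force passes 120 N, or if a joint passes its speed limit or range.

ROBOT

A 7-joint arm with a two-finger parallel gripper is mounted at the origin on a cart in front of the work surface, level with it; the furniture and walls round the work are solid. World frame = base frame: x ahead of the robot, y to its left, z up, the work surface at z = 0. Lengths are in mm, angles in rad, forces in N, time in s.
With the tool pointing down it reaches from about 425 to 950 mm from the base axis. Payload 4.7 kg.
Tool frame: the origin (TCP) lies at the very end of the fingers, on their centre line; the grasp point (between the pads) lies 19 mm behind it (r.hold_point_z is the distance from the TCP to the grasp point, in mm); z points along the fingers, y is the line along which they close (so a half turn about z gives the same grasp; the last joint's range is limited). The gripper opens to 85 mm and grips with 20 to 120 N. Pads are 22 mm wide; open, the fingers measure 114 mm over their backs; the gripper's body (76 mm by 85 mm) begins 54 mm behind the grasp point. The pads swing forward as they close: fully open they stand 13 mm farther back than shut.
Start: joints at [-1.355, 0.469, -0.049, 1.532, 0.024, 1.141, -0.082], TCP at [163.552, 654.904, 231.335] pointing down, gripper open.
Joint ranges: [-2.59, 2.59], [-0.33, 1.99], [-1.39, 1.29], [0.1, 2.45], [-1.04, 4.18], [0.21, 1.99], [-2.66, 2.66]. Speed limits (rad/s): [2.57, 2.57, 3.14, 3.14, 3.14, 3.14, 3.14].

INTERFACE

Orientations are given as [roll, pitch, yaw] about the fixed x, y, z axes, in that order (R = Rz(yaw) Ry(pitch) Rx(roll)).
In Python, from workcell import r gives the robot as it stands.
- The arm moves only by the tool apply_moves, never from a script. Its argument "moves" is a list of rows, each an object of numbers: "grip": the finger opening in m, from 0 to 0.0854; "tx", "ty", "tz": the shift along the tool's x, y, z in m; "twist": the turn about the tool's z in units of 8 degrees (1.0 is 8 degrees). A call has 1 to 12 rows; each row is the pose to reach, as a shift and turn from the pose commanded when the call began, along the tool's axes at that moment; what a row does not reach only later rows make up. A row lasts 1/10 s, in which the tool goes at most 50 mm and 8.59 degrees, less where a joint would pass 70% of its speed; a pose out of reach is approached as far as the arm can. A call with a gripper value outside its range is refused whole. The fingers move at their own pace and stop on an object; the grip force is fixed at half the most. Time passes only in rows, so rows that repeat a pose let the fingers close. It gives the time, the measured TCP pose, the force, the opening and the grip force at its end, in the units of the state.
- r.state(): the state, without advancing time (a new reading comes with each control period).
- r.snapshot(name): name is "scene" or "top" or "wrist"; returns a dict with "color" (480x640x3 uint8, blue, green, red), "range_z" (480x640 float32, mm along the optical axis (not along the pixel's ray), 0 where there is no reading), "mtx" (3x3 intrinsics, pixels), "k1" (the pictures are not rectified: a ray, as slopes to the right and down, at radius r is drawn at 1 + k1 r^2 times it, then the intrinsics apply), "cam_to_world" (4x4, takes a point from camera to world coordinates). Camera axes: x right, y down, z forward; pixel columns grow to the right and rows downward; lengths in mm; the calibration is good to about 2 mm. A picture is of the moment at which its call begins.
- r.job_done(): hands the job in; it is judged then, once.
Trained networks look in a picture, given as the dict that the camera call returned (one of the last four; its "shot" number tells which), for a name from the list of things; names that differ only in an ending like _2 or _b are one class to them, and where a whole thing is asked for, a point or a joint stands for the part that bears it (a point fixed in the world has none). Each returns a list of dicts, best first, with "confidence" (0 to 1); they miss things now and then, are a little off and sometimes report something else, mostly with a low value. They report only what shows in the picture. A call takes as long as a camera call.
- r.find_in(query, picture): "xyz" ([x, y, z] in mm, in world coordinates, good to about 4 mm: the middle of the surface that is visible of it).
- r.regions_of(query, picture): "region" (480x640 bool, what is visible of it).
- r.spot_point(query, picture): "xyz" ([x, y, z] in mm, in world coordinates, good to about 4 mm: a listed point, or the origin of a listed thing).
The state is a dict: "time_s": time; "qpos": joint angles; "joint_vel": joint speeds; "joint_efforts": joint torques, N m; "eef_pos": TCP position; "tcp_rot": TCP orientation; "wrist_force": force on the tool from outside, world axes, zero at the start; "moment": the same for the moment, N m; "grip_width": finger opening in mm; "finger_force": force on a finger pad.
Only numpy, scipy, OpenCV 4.12 (cv2) and the standard library are available. Lean on these libraries where they do the work, as an engineer would, in place of code of your own. Each camera call takes 0.05 s, during which the arm holds its last target. There are 200 camera calls.

## Working session

There is one attempt and no reset: what is moved stays moved. The work goes in short steps, Python scripts to look and compute and a tool call to move; the robot and the scene stay as the last step left them, time stands still between calls to the robot, and variables do not carry over. Pictures are saved under pics/ and viewed, at most 10 in all, crops included, and the job is handed in when it is done.

Besides the shell and the picture viewer there is one more tool, called after "Call:" as a command line: name --argument value ..., lists and objects as JSON in quotes. apply_moves: Moves the arm, as the interface text tells. Its arguments: {"type":"object","properties":{"moves":{"type":"array","items":{"type":"object","properties":{"grip":{"type":"number"},"tx":{"type":"number"},"ty":{"type":"number"},"tz":{"type":"number"},"twist":{"type":"number"}}}}},"required":["moves"]}

```bash
mkdir -p pics; ls
python3 - <<'E'
from workcell import r
import cv2,numpy as np
s=r.state();print({k:np.round(v,3).tolist() for k,v in s.items()}, r.hold_point_z)
for n in("scene","top"):
    p=r.snapshot(n);cv2.imwrite(f"pics/{n}0.png",p["color"])
    for q in("dial_grip","dial_cap","dial_foot","grinder","cream_mug","jam_jar","cleaning_brush"):
        print(n,q,[(np.round(d["xyz"]).tolist(),round(d["confidence"],2)) for d in r.spot_point(q,p)[:2]])
E
```

```text
pics
{'time_s': 0.0, 'qpos': [-1.355, 0.469, -0.049, 1.534, 0.024, 1.141, -0.082], 'joint_vel': [-0.001, -0.0, -0.0, -0.0, 0.0, -0.001, 0.0], 'joint_efforts': [0.0, -51.03, -0.047, -23.771, 0.011, 0.007, 0.0], 'eef_pos': [163.405, 654.319, 230.26], 'tcp_rot': [-3.14, 0.0, 2.897], 'wrist_force': [-0.589, -0.392, -0.327], 'moment': [-0.013, -0.039, 0.019], 'finger_force': 0.0, 'grip_width': 85.127} 18.700000000000003
scene dial_grip [([614.0, -50.0, 154.0], 0.91), ([403.0, 186.0, 2.0], 0.48)]
scene dial_cap [([605.0, -51.0, 161.0], 0.87)]
scene dial_foot [([629.0, -51.0, 129.0], 0.87)]
scene grinder [([660.0, -54.0, -5.0], 0.85)]
scene cream_mug [([405.0, 189.0, 0.0], 0.93), ([608.0, -50.0, 161.0], 0.47)]
scene jam_jar [([374.0, -175.0, 5.0], 0.63)]
scene cleaning_brush [([510.0, -342.0, -2.0], 0.76)]
top dial_grip [([613.0, -51.0, 153.0], 0.94)]
top dial_cap [([609.0, -55.0, 163.0], 0.88)]
top dial_foot [([624.0, -52.0, 129.0], 0.88)]
top grinder []
top cream_mug [([400.0, 194.0, -4.0], 0.94)]
top jam_jar [([376.0, -175.0, -0.0], 0.72)]
top cleaning_brush [([510.0, -340.0, 1.0], 0.73)]
```

View pics/scene0.png

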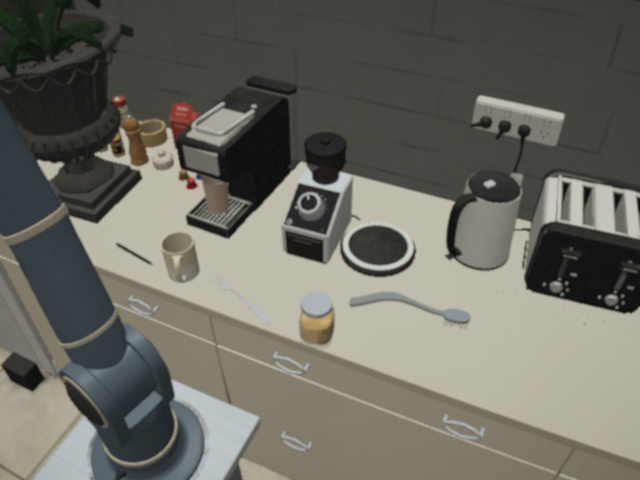

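View pics/top0.png

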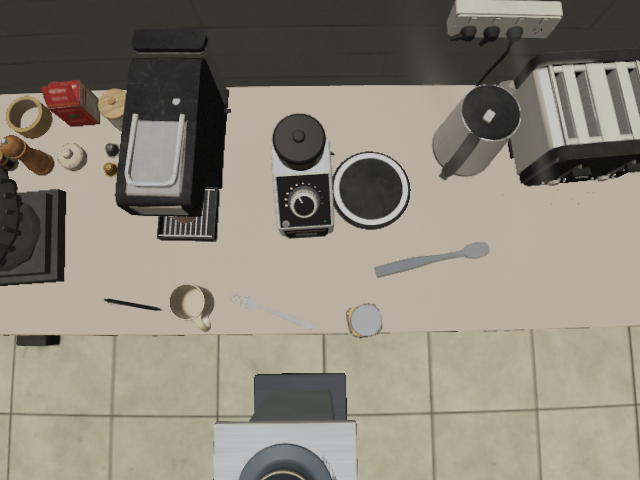

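The scene view shows the dial at about (312,206), and the top view shows it at (304,203). The networks' points agree with both. Moves can't tilt the tool, so it stays vertical over a dial tilted 30°. I'll have to ratchet, gripping across the slope and making short strokes. Next I'll measure the yaw and the clearance to the hopper.

```bash
cat > h.py <<'E'
from workcell import r
import numpy as np,cv2
from scipy.spatial.transform import Rotation as R
def cloud(p):
    v,u=np.mgrid[:480,:640]; K=p["mtx"]
    d=np.array([p["k1"],0,0,0.])
    n=cv2.undistortPoints(np.stack([u,v],-1).reshape(-1,1,2).astype(float),K,d).reshape(480,640,2)
    z=p["range_z"]; c=np.dstack([n*z[...,None],z,np.ones_like(z)])
    return (c@p["cam_to_world"].T)[...,:3], z>0
def tool(): 
    s=r.state(); return s,R.from_euler("xyz",s["tcp_rot"]).as_matrix()
E
python3 - <<'E'
from h import *
from scipy.optimize import least_squares
g=np.array([613,-51,153.])
for n in("top","scene"):
    p=r.snapshot(n);P,ok=cloud(p)
    Q=P[ok]
    f=np.array([626,-51,130]);nn=np.array([-.5,0,.866])
    h=(Q-f)@nn; l=np.linalg.norm(Q-f-h[:,None]*nn,axis=1)
    m=(abs(h)<8)&(l>38)&(l<50);q=Q[m]
    for _ in range(3):
        c=q.mean(0);w=np.linalg.svd(q-c,full_matrices=False)[2][2];w*=np.sign(w[2]);q=q[abs((q-c)@w)<3]
    print(n,len(q),"normal",w.round(3),"foot offset",((f-c)@w).round(1))
    k=Q[(h>31)&(h<44)&(l<34)];print(" cap centre",((k.min(0)+k.max(0))/2).round(1),len(k),k.mean(0).round(1),((k-c)@w).mean())
    for z0 in range(160,290,15):
        a=Q[(abs(Q[:,2]-z0)<8)&(abs(Q[:,1]+53)<60)&(Q[:,0]>640)&(Q[:,0]<800)]
        if len(a)>5: print("  z",z0,len(a),"minx",np.percentile(a[:,0],3).round(),"y",np.percentile(a[:,1],[2,98]).round())
p=r.snapshot("wrist");s,T=tool()
C=p["cam_to_world"];print("cam in tool",(T.T@(C[:3,3]-s["eef_pos"])).round(1),(T.T@C[:3,:3]).round(2).tolist())
print("to grip in tool",(T.T@(g-s["eef_pos"])).round(1)); print(T.round(3))
E
```

```text
top 665 normal [-0.5   -0.024  0.866] foot offset -0.1
 cap centre [610.5 -52.2 160.8] 532 [609.4 -51.7 162.1] 35.98426879560515
  z 160 1014 minx 661.0 y [-107.    6.]
  z 205 51 minx 669.0 y [-91.  -4.]
  z 220 104 minx 668.0 y [-91.  -7.]
  z 235 106 minx 668.0 y [-89. -10.]
  z 250 338 minx 667.0 y [-95.   1.]
  z 265 1978 minx 673.0 y [-91.  -3.]
  z 280 30 minx 709.0 y [-55. -36.]
scene 372 normal [-0.5   -0.035  0.865] foot offset 0.1
 cap centre [606.3 -52.5 160.2] 375 [606.3 -53.1 160.7] 36.57026862652296
  z 160 772 minx 662.0 y [-108.    5.]
  z 175 112 minx 681.0 y [-80. -22.]
  z 190 91 minx 673.0 y [-87. -26.]
  z 205 154 minx 668.0 y [-93. -14.]
  z 220 221 minx 666.0 y [-94. -12.]
  z 235 218 minx 666.0 y [-95. -11.]
  z 250 262 minx 665.0 y [-96.  -4.]
  z 265 794 minx 670.0 y [-93.  -3.]
  z 280 14 minx 706.0 y [-53. -38.]
cam in tool [  85.8   -0.5 -143.1] [[-0.0, -0.94, -0.33], [1.0, -0.0, 0.0], [-0.0, -0.33, 0.94]]
to grip in tool [-607.1 -576.    78.3]
[[-0.97   0.242 -0.   ]
 [ 0.242  0.97   0.   ]
 [ 0.     0.    -1.   ]]
```

Call:
apply_moves --moves '[{"grip": 0.085, "tx": -0.606, "ty": -0.576, "tz": -0.05, "twist": -2.2}, {"tx": -0.606, "ty": -0.576, "tz": -0.05, "twist": -2.2}, {"tx": -0.606, "ty": -0.576, "tz": -0.05, "twist": -2.2}, {"tx": -0.606, "ty": -0.576, "tz": -0.05, "twist": -2.2}, {"tx": -0.606, "ty": -0.576, "tz": -0.05, "twist": -2.2}, {"tx": -0.606, "ty": -0.576, "tz": -0.05, "twist": -2.2}, {"tx": -0.606, "ty": -0.576, "tz": -0.05, "twist": -2.2}, {"tx": -0.606, "ty": -0.576, "tz": -0.05, "twist": -2.2}, {"tx": -0.606, "ty": -0.576, "tz": -0.05, "twist": -2.2}, {"tx": -0.606, "ty": -0.576, "tz": -0.05, "twist": -2.2}, {"tx": -0.606, "ty": -0.576, "tz": -0.05, "twist": -2.2}, {"tx": -0.606, "ty": -0.576, "tz": -0.05, "twist": -2.2}]'

```text
invalid input
```

Call:
apply_moves --moves '[{"grip": 0.085, "tx": -0.606, "ty": -0.576, "tz": -0.05, "twist": -2.2}, {"grip": 0.085, "tx": -0.606, "ty": -0.576, "tz": -0.05, "twist": -2.2}, {"grip": 0.085, "tx": -0.606, "ty": -0.576, "tz": -0.05, "twist": -2.2}, {"grip": 0.085, "tx": -0.606, "ty": -0.576, "tz": -0.05, "twist": -2.2}, {"grip": 0.085, "tx": -0.606, "ty": -0.576, "tz": -0.05, "twist": -2.2}, {"grip": 0.085, "tx": -0.606, "ty": -0.576, "tz": -0.05, "twist": -2.2}, {"grip": 0.085, "tx": -0.606, "ty": -0.576, "tz": -0.05, "twist": -2.2}, {"grip": 0.085, "tx": -0.606, "ty": -0.576, "tz": -0.05, "twist": -2.2}, {"grip": 0.085, "tx": -0.606, "ty": -0.576, "tz": -0.05, "twist": -2.2}, {"grip": 0.085, "tx": -0.606, "ty": -0.576, "tz": -0.05, "twist": -2.2}, {"grip": 0.085, "tx": -0.606, "ty": -0.576, "tz": -0.05, "twist": -2.2}, {"grip": 0.085, "tx": -0.606, "ty": -0.576, "tz": -0.05, "twist": -2.2}]'

```text
time_s: 2.15
eef_pos: [485.6, 147.6, 267.7]
tcp_rot: [3.141, 0.001, -3.079]
wrist_force: [0.9, 1.4, 0.2]
grip_width: 85.2
finger_force: 0.0
```

Call:
apply_moves --moves '[{"grip": 0.085, "tx": -0.112, "ty": -0.205, "tz": -0.005, "twist": 0}, {"grip": 0.085, "tx": -0.112, "ty": -0.205, "tz": -0.005, "twist": 0}, {"grip": 0.085, "tx": -0.112, "ty": -0.205, "tz": -0.005, "twist": 0}, {"grip": 0.085, "tx": -0.112, "ty": -0.205, "tz": -0.005, "twist": 0}, {"grip": 0.085, "tx": -0.112, "ty": -0.205, "tz": -0.005, "twist": 0}, {"grip": 0.085, "tx": -0.112, "ty": -0.205, "tz": -0.005, "twist": 0}, {"grip": 0.085, "tx": -0.112, "ty": -0.205, "tz": -0.005, "twist": 0}]'

```text
time_s: 2.85
eef_pos: [609.3, -48.7, 271.8]
tcp_rot: [3.141, -0.001, -3.081]
wrist_force: [0.5, 1.0, 0.2]
grip_width: 84.8
finger_force: 0.0
```

```bash
cat >> h.py <<'E'
def mark(name=None,n=np.array([-.499,-.03,.866]),cap=np.array([608.5,-52.3,161.5])):
    """rectify the cap plane: 4 px/mm; up = up the slope, left = +y side"""
    p=r.snapshot("wrist")
    x=np.cross(np.cross(n,[1,0,0]),n); x/=np.linalg.norm(x); y=np.cross(n,x)
    j,i=np.mgrid[:400,:400]; W=cap+((200-j)/4)[...,None]*x+((200-i)/4)[...,None]*y
    C=np.linalg.inv(p["cam_to_world"]); px,_=cv2.projectPoints(W.reshape(-1,3).astype(float),cv2.Rodrigues(C[:3,:3])[0],C[:3,3],p["mtx"],np.array([p["k1"],0,0,0.]))
    px=px.reshape(400,400,2).astype(np.float32)
    im=cv2.remap(p["color"],px[...,0],px[...,1],cv2.INTER_LINEAR)
    if name: cv2.imwrite(f"pics/{name}.png",np.hstack([im,cv2.resize(p["color"],(400,300))[:,:].copy() if 0 else cv2.copyMakeBorder(cv2.resize(p["color"],(400,300)),0,100,0,0,cv2.BORDER_CONSTANT)]))
    return p,im
E
python3 - <<'E'
from h import *
p,im=mark("w1")
for q in("dial_cap","dial_grip"): print(q,[(d["xyz"],d["confidence"]) for d in r.spot_point(q,p)[:1]])
P,ok=cloud(p);Q=P[ok]
c=np.array([608.5,-52.3,161.5]);n=np.array([-.499,-.03,.866]);h=(Q-c)@n;l=np.linalg.norm(Q-c-h[:,None]*n,axis=1)
k=Q[(abs(h)<4)&(l<36)];print(len(k),(k.min(0)+k.max(0))/2,k.mean(0),np.median((k-c)@n))
s,T=tool();print(s["qpos"],s["eef_pos"],T.T@(c-s["eef_pos"]),s["wrist_force"],s["moment"],s["time_s"])
E
```

```text
dial_cap [([606.6, -53.1, 158.9], 0.69)]
dial_grip [([613.5, -50.8, 151.7], 0.97)]
3584 [608.50528633 -52.28926743 160.14569152] [607.43056011 -52.05207769 163.20137138] 2.253249981036463
[-0.24084169  0.33661459  0.32675693  1.65924541 -0.11685958  1.16527802
  1.75100613] [608.86269253 -46.29117451 272.04581373] [  0.71855601  -6.10303047 110.53891242] [-0.1565537   0.01034336 -0.31200975] [-0.00620172  0.0160436   0.0075651 ] 3.0
```

View pics/w1.png

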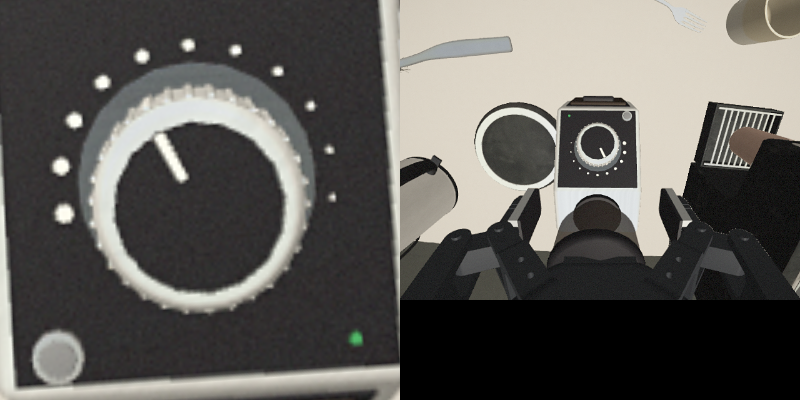

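The rectified view shows the dial centre at about (200,207) and the mark pointing about 30° left of up-slope, from (158,135) to (183,180). I'll descend with a -17° pre-twist, ready for a clockwise stroke.

Call:
apply_moves --moves '[{"grip": 0.085, "tx": -0.003, "ty": -0.005, "tz": 0.04, "twist": -1.0}, {"grip": 0.085, "tx": -0.003, "ty": -0.005, "tz": 0.08, "twist": -2.15}, {"grip": 0.085, "tx": -0.003, "ty": -0.005, "tz": 0.11, "twist": -2.15}, {"grip": 0.085, "tx": -0.003, "ty": -0.005, "tz": 0.125, "twist": -2.15}, {"grip": 0.085, "tx": -0.003, "ty": -0.005, "tz": 0.125, "twist": -2.15}]'

```text
time_s: 3.5
eef_pos: [611.2, -51.7, 145.3]
tcp_rot: [3.14, -0.004, -2.778]
wrist_force: [-0.1, -0.0, -0.0]
grip_width: 85.3
finger_force: 0.0
```

Run:
```python
from h import *
for i in range(3):
    p=r.snapshot("wrist");s,T=tool();print(s["eef_pos"].round(1) if hasattr(s["eef_pos"],'round') else s["eef_pos"],s["tcp_rot"],s["wrist_force"],s["qpos"][6])
g=np.array([612,-52.2,134]);print("need",T.T@(g-s["eef_pos"]))
p=r.snapshot("scene");cv2.imwrite("pics/s2.png",cv2.resize(p["color"][120:300,220:420],(800,720))[:600])
```

```text
[612.6 -52.2 147.2] [ 3.14123718e+00 -3.33363797e-04 -2.77805790e+00] [ 0.14315829 -0.09688729  1.20052267] 2.072826085447718
[613.5 -52.5 148.4] [-3.14096459e+00  1.94555264e-03 -2.77835087e+00] [ 0.40584031  0.30556087 -0.1024598 ] 2.072854051139407
[613.9 -52.7 149. ] [-3.14044848  0.0031809  -2.77858212] [-0.71075646 -0.47596827  0.25743475] 2.072968622497822
need [ 1.64245215  1.19658693 14.99370659]
```

View pics/s2.png

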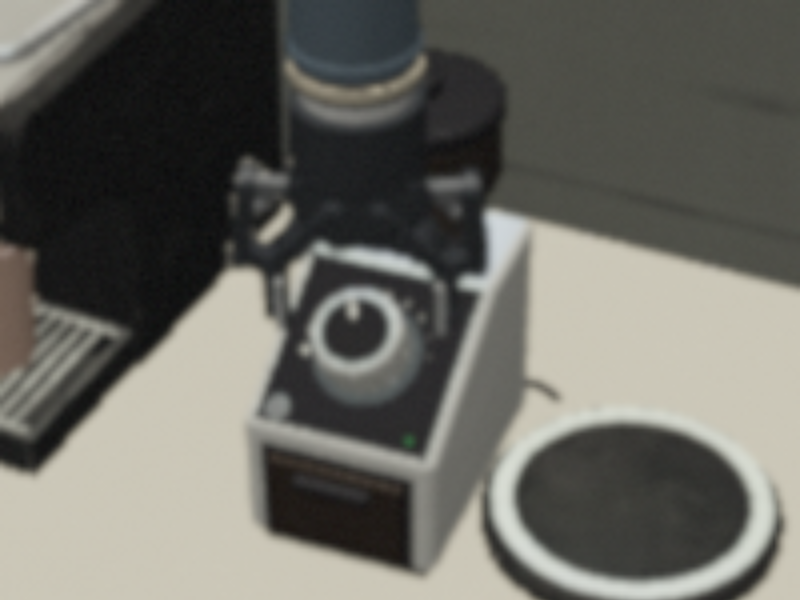

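The crop shows the open fingers straddling the dial (dial at about (360,340), tips at (280,310) and (440,320)) without touching it.

Call:
apply_moves --moves '[{"grip": 0.085, "tx": 0.0015, "ty": 0.001, "tz": 0.015, "twist": 0}, {"grip": 0.085, "tx": 0.0015, "ty": 0.001, "tz": 0.015, "twist": 0}, {"grip": 0.045, "tx": 0.0015, "ty": 0.001, "tz": 0.015, "twist": 0}, {"grip": 0.045, "tx": 0.0015, "ty": 0.001, "tz": 0.015, "twist": 0}, {"grip": 0.045, "tx": 0.0015, "ty": 0.001, "tz": 0.015, "twist": 0}, {"grip": 0.045, "tx": 0.0015, "ty": 0.001, "tz": 0.015, "twist": 0}]'

```text
time_s: 4.3
eef_pos: [611.6, -52.7, 134.2]
tcp_rot: [-3.141, 0.002, -2.779]
wrist_force: [-3.4, 0.5, 7.1]
grip_width: 56.0
finger_force: 61.2
```

```bash
cat >> h.py <<'E'
AX=np.array([-.499,-.03,.866]); FT=np.array([627,-51.3,129.5])
def rep():
    s,T=tool(); M=np.array(s["moment"]);F=np.array(s["wrist_force"]);e=np.array(s["eef_pos"])
    yaw=np.degrees(np.arctan2(T[1,0],T[0,0]))-183.4; th=-((yaw+180)%360-180)
    print("t",round(s["time_s"],2),"eef",e.round(1),"theta",round(th,1),"tilt",np.degrees(np.arccos(-T[2,2])).round(2),"F",F.round(1),"M",M.round(2),"M.ax",(M@AX).round(2),"with F",((M+np.cross(e-FT,F)/1000)@AX).round(2),"w",round(s["grip_width"],1),"ff",round(s["finger_force"],1))
E
python3 -c "
from h import *
rep()"
```

```text
t 4.3 eef [611.6 -52.7 134.2] theta -17.4 tilt 0.13 F [-3.4  0.5  7.1] M [ 0.01  0.42 -0.14] M.ax -0.14 with F -0.15 w 56.0 ff 61.2
```

Call:
apply_moves --moves '[{"grip": 0.045, "tx": 0, "ty": 0, "tz": 0, "twist": 0.5}, {"grip": 0.045, "tx": 0, "ty": 0, "tz": 0, "twist": 1.0}]'

```text
time_s: 4.5
eef_pos: [611.3, -51.0, 134.1]
tcp_rot: [3.139, 0.002, -2.919]
wrist_force: [-2.3, 2.7, 8.8]
grip_width: 55.8
finger_force: 59.3
```

```bash
python3 -c "
from h import *
rep()"
```

```text
t 4.5 eef [611.3 -51.  134.1] theta -9.3 tilt 0.18 F [-2.3  2.7  8.8] M [1.47 0.91 0.6 ] M.ax -0.24 with F -0.28 w 55.8 ff 59.3
```

Call:
apply_moves --moves '[{"grip": 0.045, "tx": 0, "ty": 0, "tz": 0, "twist": 0.5}, {"grip": 0.045, "tx": 0, "ty": 0, "tz": 0, "twist": 1.1}, {"grip": 0.045, "tx": 0, "ty": 0, "tz": 0, "twist": 1.1}]'

```text
time_s: 4.8
eef_pos: [612.8, -51.9, 133.0]
tcp_rot: [3.141, 0.005, -3.073]
wrist_force: [4.1, 0.9, -2.4]
grip_width: 54.2
finger_force: 78.6
```

```bash
python3 -c "
from h import *
rep()"
```

```text
t 4.8 eef [612.8 -51.9 133. ] theta -0.5 tilt 0.27 F [ 4.1  0.9 -2.4] M [ 0.06 -0.92 -0.26] M.ax -0.22 with F -0.23 w 54.2 ff 78.6
```

Call:
apply_moves --moves '[{"grip": 0.045, "tx": 0, "ty": 0, "tz": 0, "twist": 0.5}, {"grip": 0.045, "tx": 0, "ty": 0, "tz": 0, "twist": 1.1}]'

```text
time_s: 5.0
eef_pos: [612.8, -50.2, 133.0]
tcp_rot: [3.138, 0.004, 3.059]
wrist_force: [4.1, 3.5, -2.6]
grip_width: 54.4
finger_force: 78.9
```

```bash
python3 -c "
from h import *
rep()"
```

```text
t 5.0 eef [612.8 -50.2 133. ] theta 8.2 tilt 0.29 F [ 4.1  3.5 -2.6] M [ 1.89 -1.15  0.78] M.ax -0.24 with F -0.28 w 54.4 ff 78.9
```

Call:
apply_moves --moves '[{"grip": 0.045, "tx": 0, "ty": 0, "tz": 0, "twist": 0.5}, {"grip": 0.045, "tx": 0, "ty": 0, "tz": 0, "twist": 1.05}, {"grip": 0.045, "tx": 0, "ty": 0, "tz": 0, "twist": 1.05}]'

```text
time_s: 5.3
eef_pos: [613.1, -48.5, 133.1]
tcp_rot: [3.136, 0.003, 2.917]
wrist_force: [2.7, 3.3, -1.7]
grip_width: 54.2
finger_force: 79.6
```

```bash
python3 -c "
from h import *
rep()"
```

```text
t 5.3 eef [613.1 -48.5 133.1] theta 16.3 tilt 0.38 F [ 2.7  3.3 -1.7] M [ 3.42 -1.41  1.32] M.ax -0.52 with F -0.56 w 54.2 ff 79.6
```

Call:
apply_moves --moves '[{"grip": 0.085, "tx": 0, "ty": 0, "tz": 0, "twist": 0}, {"grip": 0.085, "tx": 0, "ty": 0, "tz": 0, "twist": 0}, {"grip": 0.085, "tx": 0, "ty": 0, "tz": 0, "twist": 0}]'

```text
time_s: 5.6
eef_pos: [610.2, -53.9, 132.2]
tcp_rot: [-3.141, -0.001, 2.91]
wrist_force: [0.7, 1.3, 0.5]
grip_width: 85.0
finger_force: 0.0
```

```bash
python3 -c "
from h import *
rep();mark('w2');rep()"
```

```text
t 5.6 eef [610.2 -53.9 132.2] theta 16.7 tilt 0.07 F [0.7 1.3 0.5] M [-0.04  0.03 -0.  ] M.ax 0.02 with F 0.0 w 85.0 ff 0.0
t 5.65 eef [610.4 -53.7 132.2] theta 16.7 tilt 0.05 F [-0.1 -0.2 -0.8] M [-0.   -0.04 -0.02] M.ax -0.01 with F -0.01 w 85.3 ff 0.0
```

View pics/w2.png

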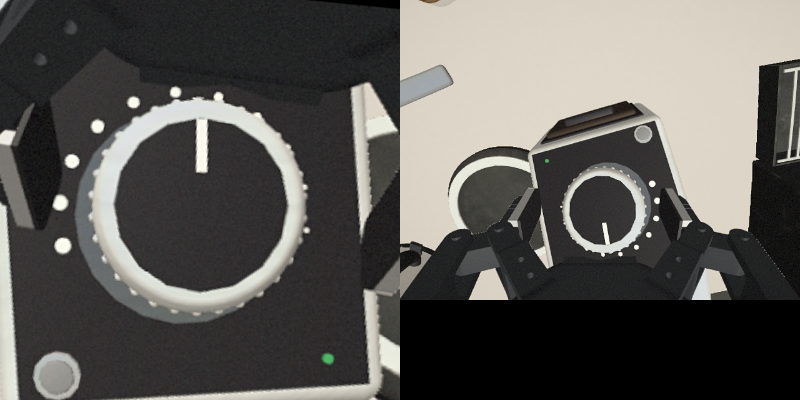

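The mark now points straight up-slope, from (201,120) to (201,172). One stroke turned the dial exactly 30°, or 2 clicks clockwise, so the ratchet works. Next I'll do another stroke and read the mark numerically.

Call:
apply_moves --moves '[{"grip": 0.085, "tx": -0.001, "ty": 0.002, "tz": 0, "twist": -1.0}, {"grip": 0.085, "tx": -0.001, "ty": 0.002, "tz": 0, "twist": -2.0}, {"grip": 0.085, "tx": -0.001, "ty": 0.002, "tz": 0, "twist": -3.0}, {"grip": 0.085, "tx": -0.001, "ty": 0.002, "tz": 0, "twist": -4.0}, {"grip": 0.085, "tx": -0.001, "ty": 0.002, "tz": 0, "twist": -4.25}, {"grip": 0.045, "tx": -0.001, "ty": 0.002, "tz": 0, "twist": -4.25}, {"grip": 0.045, "tx": -0.001, "ty": 0.002, "tz": 0, "twist": -4.25}, {"grip": 0.045, "tx": -0.001, "ty": 0.002, "tz": 0, "twist": -4.25}, {"grip": 0.045, "tx": -0.001, "ty": 0.002, "tz": 0, "twist": -4.25}, {"grip": 0.045, "tx": -0.001, "ty": 0.002, "tz": 0, "twist": -3.7}, {"grip": 0.045, "tx": -0.001, "ty": 0.002, "tz": 0, "twist": -2.9}, {"grip": 0.045, "tx": -0.001, "ty": 0.002, "tz": 0, "twist": -2.1}]'

```text
time_s: 6.85
eef_pos: [613.0, -51.5, 133.0]
tcp_rot: [-3.14, 0.002, -3.082]
wrist_force: [28.8, -20.3, -51.9]
grip_width: 54.3
finger_force: 74.6
```

```bash
cat >> h.py <<'E'
def ang(name=None):
    """mark direction, degrees clockwise from up-slope"""
    p,im=mark(name); g=cv2.cvtColor(im,cv2.COLOR_BGR2GRAY)
    v,u=np.nonzero(g>140); x,y=u-200.,v-205.; rr=np.hypot(x,y); m=(rr<74); x,y,rr=x[m],y[m],rr[m]
    a=np.degrees(np.arctan2(x.sum(),-y.sum()));print("mark",a.round(1),"n",m.sum(),"r",np.percentile(rr,[2,98]).round() if m.any() else "",p["shot"])
E
python3 -c "
from h import *
rep();ang()"
```

```text
t 6.85 eef [613.  -51.5 133. ] theta -0.0 tilt 0.14 F [ 28.8 -20.3 -51.9] M [-2.92 -5.14 -0.53] M.ax 1.15 with F 1.38 w 54.3 ff 74.6
mark 13.0 n 482 r [34. 73.] 12
```

```bash
python3 -c "
from h import *
rep();ang();rep()"
```

```text
t 6.9 eef [613.7 -52.  131.8] theta 0.4 tilt 0.27 F [ 4.4 -3.   0.9] M [-0.9  -0.99 -0.54] M.ax 0.01 with F 0.05 w 54.2 ff 83.4
mark 12.8 n 488 r [33. 73.] 13
t 6.95 eef [613.7 -52.1 131.9] theta 0.1 tilt 0.26 F [ 5.1 -2.1 -5.4] M [-0.74 -1.05 -0.56] M.ax -0.09 with F -0.06 w 54.2 ff 82.5
```

Call:
apply_moves --moves '[{"grip": 0.045, "tx": 0, "ty": 0, "tz": 0, "twist": 0.5}, {"grip": 0.045, "tx": 0, "ty": 0, "tz": 0, "twist": 1.1}, {"grip": 0.045, "tx": 0, "ty": 0, "tz": 0, "twist": 1.6}, {"grip": 0.045, "tx": 0, "ty": 0, "tz": 0, "twist": 2.1}, {"grip": 0.045, "tx": 0, "ty": 0, "tz": 0, "twist": 2.1}]'

```text
time_s: 7.45
eef_pos: [614.0, -48.9, 132.1]
tcp_rot: [3.139, 0.003, 2.915]
wrist_force: [4.7, 0.1, -5.9]
grip_width: 54.5
finger_force: 88.1
```

```bash
python3 -c "
from h import *
rep();ang();rep()"
```

```text
t 7.45 eef [614.  -48.9 132.1] theta 16.4 tilt 0.22 F [ 4.7  0.1 -5.9] M [ 2.4  -1.59  1.41] M.ax 0.07 with F 0.07 w 54.5 ff 88.1
mark 28.9 n 480 r [34. 73.] 14
t 7.5 eef [614.  -49.  132.1] theta 16.4 tilt 0.23 F [ 5.9 -0.6 -5.8] M [ 2.44 -1.61  1.37] M.ax 0.02 with F 0.02 w 54.1 ff 88.1
```

Call:
apply_moves --moves '[{"grip": 0.085, "tx": 0, "ty": 0, "tz": 0, "twist": 0}, {"grip": 0.085, "tx": 0, "ty": 0, "tz": 0, "twist": 0}, {"grip": 0.085, "tx": 0, "ty": 0, "tz": 0, "twist": -0.5}, {"grip": 0.085, "tx": 0, "ty": 0, "tz": 0, "twist": -1.5}, {"grip": 0.085, "tx": 0, "ty": 0, "tz": 0, "twist": -2.5}, {"grip": 0.085, "tx": 0, "ty": 0, "tz": 0, "twist": -3.5}, {"grip": 0.085, "tx": 0, "ty": 0, "tz": 0, "twist": -4.25}, {"grip": 0.085, "tx": 0, "ty": 0, "tz": 0, "twist": -4.25}, {"grip": 0.045, "tx": 0, "ty": 0, "tz": 0, "twist": -4.25}, {"grip": 0.045, "tx": 0, "ty": 0, "tz": 0, "twist": -4.25}, {"grip": 0.045, "tx": 0, "ty": 0, "tz": 0, "twist": -4.25}, {"grip": 0.045, "tx": 0, "ty": 0, "tz": 0, "twist": -4.25}]'

```text
time_s: 8.7
eef_pos: [612.3, -52.6, 133.2]
tcp_rot: [-3.14, -0.0, -2.782]
wrist_force: [-3.0, -2.2, 5.8]
grip_width: 56.0
finger_force: 61.9
```

Call:
apply_moves --moves '[{"grip": 0.045, "tx": 0, "ty": 0, "tz": 0, "twist": 0.5}, {"grip": 0.045, "tx": 0, "ty": 0, "tz": 0, "twist": 1.1}, {"grip": 0.045, "tx": 0, "ty": 0, "tz": 0, "twist": 1.6}, {"grip": 0.045, "tx": 0, "ty": 0, "tz": 0, "twist": 2.15}, {"grip": 0.045, "tx": 0, "ty": 0, "tz": 0, "twist": 2.15}]'

```text
time_s: 9.2
eef_pos: [613.4, -51.8, 132.2]
tcp_rot: [-3.14, 0.003, -3.082]
wrist_force: [4.6, -3.0, -3.9]
grip_width: 54.2
finger_force: 76.0
```

```bash
python3 -c "
from h import *
rep();ang();rep()"
```

```text
t 9.2 eef [613.4 -51.8 132.2] theta -0.0 tilt 0.2 F [ 4.6 -3.  -3.9] M [-0.61 -1.11 -0.28] M.ax 0.09 with F 0.13 w 54.2 ff 76.0
mark 41.8 n 501 r [33. 73.] 15
t 9.25 eef [613.3 -51.8 132.2] theta -0.1 tilt 0.18 F [ 4.8 -1.6 -3.8] M [-0.57 -1.05 -0.22] M.ax 0.12 with F 0.14 w 54.6 ff 76.0
```

5 clicks so far.

Call:
apply_moves --moves '[{"grip": 0.045, "tx": 0, "ty": 0, "tz": 0, "twist": 0.5}, {"grip": 0.045, "tx": 0, "ty": 0, "tz": 0, "twist": 1.1}, {"grip": 0.045, "tx": 0, "ty": 0, "tz": 0, "twist": 1.6}, {"grip": 0.045, "tx": 0, "ty": 0, "tz": 0, "twist": 2.1}, {"grip": 0.045, "tx": 0, "ty": 0, "tz": 0, "twist": 2.1}]'

```text
time_s: 9.75
eef_pos: [613.7, -48.6, 132.4]
tcp_rot: [3.138, 0.002, 2.915]
wrist_force: [4.3, -0.2, -3.6]
grip_width: 54.1
finger_force: 77.4
```

```bash
python3 -c "
from h import *
rep();ang()"
```

```text
t 9.75 eef [613.7 -48.6 132.4] theta 16.4 tilt 0.22 F [ 4.3 -0.2 -3.6] M [ 2.61 -1.48  1.32] M.ax -0.11 with F -0.12 w 54.1 ff 77.4
mark 57.8 n 476 r [35. 73.] 16
```

6 clicks, and no stop yet.

Call:
apply_moves --moves '[{"grip": 0.085, "tx": 0, "ty": 0, "tz": 0, "twist": 0}, {"grip": 0.085, "tx": 0, "ty": 0, "tz": 0, "twist": 0}, {"grip": 0.085, "tx": 0, "ty": 0, "tz": 0, "twist": -0.5}, {"grip": 0.085, "tx": 0, "ty": 0, "tz": 0, "twist": -1.5}, {"grip": 0.085, "tx": 0, "ty": 0, "tz": 0, "twist": -2.5}, {"grip": 0.085, "tx": 0, "ty": 0, "tz": 0, "twist": -3.5}, {"grip": 0.085, "tx": 0, "ty": 0, "tz": 0, "twist": -4.25}, {"grip": 0.085, "tx": 0, "ty": 0, "tz": 0, "twist": -4.25}, {"grip": 0.045, "tx": 0, "ty": 0, "tz": 0, "twist": -4.25}, {"grip": 0.045, "tx": 0, "ty": 0, "tz": 0, "twist": -4.25}, {"grip": 0.045, "tx": 0, "ty": 0, "tz": 0, "twist": -4.25}, {"grip": 0.045, "tx": 0, "ty": 0, "tz": 0, "twist": -4.25}]'

```text
time_s: 11.0
eef_pos: [612.4, -52.6, 133.2]
tcp_rot: [-3.14, 0.0, -2.782]
wrist_force: [-1.6, -2.5, 6.6]
grip_width: 55.7
finger_force: 61.8
```

Call:
apply_moves --moves '[{"grip": 0.045, "tx": 0, "ty": 0, "tz": 0, "twist": 0.5}, {"grip": 0.045, "tx": 0, "ty": 0, "tz": 0, "twist": 1.1}, {"grip": 0.045, "tx": 0, "ty": 0, "tz": 0, "twist": 1.6}, {"grip": 0.045, "tx": 0, "ty": 0, "tz": 0, "twist": 2.15}, {"grip": 0.045, "tx": 0, "ty": 0, "tz": 0, "twist": 2.15}]'

```text
time_s: 11.5
eef_pos: [613.3, -51.8, 132.1]
tcp_rot: [-3.14, 0.003, -3.083]
wrist_force: [2.9, -1.2, -3.7]
grip_width: 54.4
finger_force: 76.6
```

```bash
python3 -c "
from h import *
rep();ang()"
```

```text
t 11.5 eef [613.3 -51.8 132.1] theta 0.0 tilt 0.19 F [ 2.9 -1.2 -3.7] M [-0.45 -0.89 -0.39] M.ax -0.09 with F -0.07 w 54.4 ff 76.6
mark 73.3 n 516 r [33. 73.] 17
```

7 clicks.

Call:
apply_moves --moves '[{"grip": 0.045, "tx": 0, "ty": 0, "tz": 0, "twist": 0.5}, {"grip": 0.045, "tx": 0, "ty": 0, "tz": 0, "twist": 1.1}, {"grip": 0.045, "tx": 0, "ty": 0, "tz": 0, "twist": 1.6}, {"grip": 0.045, "tx": 0, "ty": 0, "tz": 0, "twist": 2.1}, {"grip": 0.045, "tx": 0, "ty": 0, "tz": 0, "twist": 2.1}]'

```text
time_s: 12.05
eef_pos: [613.7, -48.6, 132.3]
tcp_rot: [3.139, 0.002, 2.915]
wrist_force: [3.5, 0.1, -2.7]
grip_width: 54.1
finger_force: 78.2
```

```bash
python3 -c "
from h import *
rep();ang()"
```

```text
t 12.05 eef [613.7 -48.6 132.3] theta 16.4 tilt 0.2 F [ 3.5  0.1 -2.7] M [ 2.56 -1.47  1.44] M.ax 0.02 with F 0.01 w 54.1 ff 78.2
mark 88.0 n 480 r [35. 73.] 18
```

Call:
apply_moves --moves '[{"grip": 0.085, "tx": 0, "ty": 0, "tz": 0, "twist": 0}, {"grip": 0.085, "tx": 0, "ty": 0, "tz": 0, "twist": 0}, {"grip": 0.085, "tx": 0, "ty": 0, "tz": 0, "twist": -0.5}, {"grip": 0.085, "tx": 0, "ty": 0, "tz": 0, "twist": -1.5}, {"grip": 0.085, "tx": 0, "ty": 0, "tz": 0, "twist": -2.5}, {"grip": 0.085, "tx": 0, "ty": 0, "tz": 0, "twist": -3.5}, {"grip": 0.085, "tx": 0, "ty": 0, "tz": 0, "twist": -4.25}, {"grip": 0.085, "tx": 0, "ty": 0, "tz": 0, "twist": -4.25}, {"grip": 0.045, "tx": 0, "ty": 0, "tz": 0, "twist": -4.25}, {"grip": 0.045, "tx": 0, "ty": 0, "tz": 0, "twist": -4.25}, {"grip": 0.045, "tx": 0, "ty": 0, "tz": 0, "twist": -4.25}, {"grip": 0.045, "tx": 0, "ty": 0, "tz": 0, "twist": -4.25}]'

```text
time_s: 13.3
eef_pos: [612.6, -52.6, 133.3]
tcp_rot: [-3.139, 0.0, -2.781]
wrist_force: [-1.7, -2.1, 6.0]
grip_width: 56.3
finger_force: 61.8
```

Call:
apply_moves --moves '[{"grip": 0.045, "tx": 0, "ty": 0, "tz": 0, "twist": 0.5}, {"grip": 0.045, "tx": 0, "ty": 0, "tz": 0, "twist": 1.1}, {"grip": 0.045, "tx": 0, "ty": 0, "tz": 0, "twist": 1.6}, {"grip": 0.045, "tx": 0, "ty": 0, "tz": 0, "twist": 2.15}, {"grip": 0.045, "tx": 0, "ty": 0, "tz": 0, "twist": 2.15}]'

```text
time_s: 13.8
eef_pos: [604.8, -51.5, 132.7]
tcp_rot: [-3.141, -0.017, -3.074]
wrist_force: [-21.1, -0.9, 20.4]
grip_width: 54.7
finger_force: 59.1
```

```bash
python3 -c "
from h import *
rep();ang()"
```

```text
t 13.8 eef [604.8 -51.5 132.7] theta -0.5 tilt 1.0 F [-21.1  -0.9  20.4] M [-0.29  4.21  1.45] M.ax 1.28 with F 1.28 w 54.7 ff 59.1
mark 89.5 n 509 r [32. 73.] 19
```

That is the stop. The mark held at about 90° through a 17° twist, with 1.3 N m against it, so it lies 8 clicks from the start. The target is mark = 90 - 105 = -15°. Next I'll release and set up the coarser strokes.

Call:
apply_moves --moves '[{"grip": 0.085, "tx": 0, "ty": 0, "tz": 0, "twist": 0}, {"grip": 0.085, "tx": 0, "ty": 0, "tz": 0, "twist": 0}, {"grip": 0.085, "tx": 0, "ty": 0, "tz": 0, "twist": 0}, {"grip": 0.085, "tx": 0, "ty": 0, "tz": 0, "twist": 1.0}, {"grip": 0.085, "tx": 0, "ty": 0, "tz": 0, "twist": 2.1}, {"grip": 0.085, "tx": 0, "ty": 0, "tz": 0, "twist": 2.1}, {"grip": 0.085, "tx": 0, "ty": 0, "tz": 0, "twist": 2.1}]'

```text
time_s: 14.55
eef_pos: [612.5, -50.7, 131.9]
tcp_rot: [-3.141, -0.0, 2.914]
wrist_force: [-0.1, 1.0, -0.4]
grip_width: 84.7
finger_force: 0.0
```

```bash
python3 -c "
from h import *
rep();ang()"
```

```text
t 14.55 eef [612.5 -50.7 131.9] theta 16.4 tilt 0.01 F [-0.1  1.  -0.4] M [-0.02 -0.    0.04] M.ax 0.05 with F 0.03 w 84.7 ff 0.0
mark 89.5 n 483 r [35. 73.] 20
```

Call:
apply_moves --moves '[{"grip": 0.045, "tx": 0, "ty": 0, "tz": 0, "twist": 0}, {"grip": 0.045, "tx": 0, "ty": 0, "tz": 0, "twist": 0}, {"grip": 0.045, "tx": 0, "ty": 0, "tz": 0, "twist": 0}, {"grip": 0.045, "tx": 0, "ty": 0, "tz": 0, "twist": 0}, {"grip": 0.045, "tx": 0, "ty": 0, "tz": 0, "twist": -0.5}, {"grip": 0.045, "tx": 0, "ty": 0, "tz": 0, "twist": -1.1}, {"grip": 0.045, "tx": 0, "ty": 0, "tz": 0, "twist": -1.6}, {"grip": 0.045, "tx": 0, "ty": 0, "tz": 0, "twist": -2.1}, {"grip": 0.045, "tx": 0, "ty": 0, "tz": 0, "twist": -2.1}]'

```text
time_s: 15.5
eef_pos: [613.2, -51.8, 132.3]
tcp_rot: [-3.141, 0.002, -3.079]
wrist_force: [2.6, -1.4, -1.5]
grip_width: 54.6
finger_force: 73.9
```

```bash
python3 -c "
from h import *
rep();ang()"
```

```text
t 15.5 eef [613.2 -51.8 132.3] theta -0.2 tilt 0.15 F [ 2.6 -1.4 -1.5] M [-0.55 -0.58 -0.05] M.ax 0.25 with F 0.26 w 54.6 ff 73.9
mark 76.5 n 513 r [33. 73.] 21
```

Call:
apply_moves --moves '[{"grip": 0.045, "tx": 0, "ty": 0, "tz": 0, "twist": -0.5}, {"grip": 0.045, "tx": 0, "ty": 0, "tz": 0, "twist": -1.1}, {"grip": 0.045, "tx": 0, "ty": 0, "tz": 0, "twist": -1.6}, {"grip": 0.045, "tx": 0, "ty": 0, "tz": 0, "twist": -2.2}, {"grip": 0.045, "tx": 0, "ty": 0, "tz": 0, "twist": -2.2}]'

```text
time_s: 16.05
eef_pos: [614.1, -55.1, 132.5]
tcp_rot: [-3.135, 0.003, -2.78]
wrist_force: [4.3, -4.9, -4.8]
grip_width: 54.6
finger_force: 75.0
```

Call:
apply_moves --moves '[{"grip": 0.085, "tx": 0, "ty": 0, "tz": 0, "twist": 0}, {"grip": 0.085, "tx": 0, "ty": 0, "tz": 0, "twist": 0}, {"grip": 0.085, "tx": 0, "ty": 0, "tz": 0, "twist": 0.5}, {"grip": 0.085, "tx": 0, "ty": 0, "tz": 0, "twist": 1.5}, {"grip": 0.085, "tx": 0, "ty": 0, "tz": 0, "twist": 2.5}, {"grip": 0.085, "tx": 0, "ty": 0, "tz": 0, "twist": 3.5}, {"grip": 0.085, "tx": 0, "ty": 0, "tz": 0, "twist": 4.3}, {"grip": 0.085, "tx": 0, "ty": 0, "tz": 0, "twist": 4.3}]'

```text
time_s: 16.85
eef_pos: [611.7, -49.2, 131.9]
tcp_rot: [3.141, -0.002, 2.913]
wrist_force: [-0.6, 0.0, -0.0]
grip_width: 85.0
finger_force: 0.0
```

```bash
python3 -c "
from h import *
rep();ang()"
```

```text
t 16.85 eef [611.7 -49.2 131.9] theta 16.5 tilt 0.13 F [-0.6  0.  -0. ] M [ 0.01 -0.03 -0.01] M.ax -0.01 with F -0.01 w 85.0 ff 0.0
mark 60.6 n 476 r [35. 73.] 22
```

Call:
apply_moves --moves '[{"grip": 0.085, "tx": 0, "ty": -0.002, "tz": 0, "twist": 0}, {"grip": 0.045, "tx": 0, "ty": -0.002, "tz": 0, "twist": 0}, {"grip": 0.045, "tx": 0, "ty": -0.002, "tz": 0, "twist": 0}, {"grip": 0.045, "tx": 0, "ty": -0.002, "tz": 0, "twist": 0}, {"grip": 0.045, "tx": 0, "ty": -0.002, "tz": 0, "twist": 0}, {"grip": 0.045, "tx": 0, "ty": -0.002, "tz": 0, "twist": -0.6}, {"grip": 0.045, "tx": 0, "ty": -0.002, "tz": 0, "twist": -1.3}, {"grip": 0.045, "tx": 0, "ty": -0.002, "tz": 0, "twist": -2.0}, {"grip": 0.045, "tx": 0, "ty": -0.002, "tz": 0, "twist": -2.8}, {"grip": 0.045, "tx": 0, "ty": -0.002, "tz": 0, "twist": -3.6}, {"grip": 0.045, "tx": 0, "ty": -0.002, "tz": 0, "twist": -4.3}, {"grip": 0.045, "tx": 0, "ty": -0.002, "tz": 0, "twist": -4.3}]'

```text
time_s: 18.1
eef_pos: [613.9, -54.6, 132.6]
tcp_rot: [-3.138, 0.005, -2.777]
wrist_force: [5.1, 1.5, -2.8]
grip_width: 54.5
finger_force: 81.9
```

Call:
apply_moves --moves '[{"grip": 0.085, "tx": 0, "ty": 0, "tz": 0, "twist": 0}, {"grip": 0.085, "tx": 0, "ty": 0, "tz": 0, "twist": 0}, {"grip": 0.085, "tx": 0, "ty": 0, "tz": 0, "twist": 0.5}, {"grip": 0.085, "tx": 0, "ty": 0, "tz": 0, "twist": 1.5}, {"grip": 0.085, "tx": 0, "ty": 0, "tz": 0, "twist": 2.5}, {"grip": 0.085, "tx": 0, "ty": 0, "tz": 0, "twist": 3.5}, {"grip": 0.085, "tx": 0, "ty": 0, "tz": 0, "twist": 4.3}, {"grip": 0.085, "tx": 0, "ty": 0, "tz": 0, "twist": 4.3}]'

```text
time_s: 18.9
eef_pos: [611.3, -52.4, 132.0]
tcp_rot: [-3.141, -0.001, 2.912]
wrist_force: [-0.6, 0.0, -0.5]
grip_width: 84.8
finger_force: 0.0
```

```bash
python3 -c "
from h import *
rep();ang()"
```

```text
t 18.9 eef [611.3 -52.4 132. ] theta 16.6 tilt 0.09 F [-0.6  0.  -0.5] M [ 0.05 -0.    0.  ] M.ax -0.02 with F -0.02 w 84.8 ff 0.0
mark 31.3 n 477 r [34. 73.] 23
```

4 clicks back. I'll repeat the two-click stroke.

Call:
apply_moves --moves '[{"grip": 0.085, "tx": 0, "ty": 0, "tz": 0, "twist": 0}, {"grip": 0.045, "tx": 0, "ty": 0, "tz": 0, "twist": 0}, {"grip": 0.045, "tx": 0, "ty": 0, "tz": 0, "twist": 0}, {"grip": 0.045, "tx": 0, "ty": 0, "tz": 0, "twist": 0}, {"grip": 0.045, "tx": 0, "ty": 0, "tz": 0, "twist": 0}, {"grip": 0.045, "tx": 0, "ty": 0, "tz": 0, "twist": -0.6}, {"grip": 0.045, "tx": 0, "ty": 0, "tz": 0, "twist": -1.3}, {"grip": 0.045, "tx": 0, "ty": 0, "tz": 0, "twist": -2.0}, {"grip": 0.045, "tx": 0, "ty": 0, "tz": 0, "twist": -2.8}, {"grip": 0.045, "tx": 0, "ty": 0, "tz": 0, "twist": -3.6}, {"grip": 0.045, "tx": 0, "ty": 0, "tz": 0, "twist": -4.3}, {"grip": 0.045, "tx": 0, "ty": 0, "tz": 0, "twist": -4.3}]'

```text
time_s: 20.15
eef_pos: [613.9, -55.0, 132.7]
tcp_rot: [-3.138, 0.005, -2.777]
wrist_force: [4.0, -0.1, -1.3]
grip_width: 54.6
finger_force: 78.0
```

Call:
apply_moves --moves '[{"grip": 0.085, "tx": 0, "ty": 0, "tz": 0, "twist": 0}, {"grip": 0.085, "tx": 0, "ty": 0, "tz": 0, "twist": 0}, {"grip": 0.085, "tx": 0, "ty": 0, "tz": 0, "twist": 0.5}, {"grip": 0.085, "tx": 0, "ty": 0, "tz": 0, "twist": 1.5}, {"grip": 0.085, "tx": 0, "ty": 0, "tz": 0, "twist": 2.5}, {"grip": 0.085, "tx": 0, "ty": 0, "tz": 0, "twist": 3.25}, {"grip": 0.085, "tx": 0, "ty": 0, "tz": 0, "twist": 3.25}]'

```text
time_s: 20.85
eef_pos: [611.3, -52.5, 132.0]
tcp_rot: [-3.141, -0.002, 3.058]
wrist_force: [-0.6, -0.0, 0.0]
grip_width: 85.2
finger_force: 0.0
```

```bash
python3 -c "
from h import *
rep();ang()"
```

```text
t 20.85 eef [611.3 -52.5 132. ] theta 8.2 tilt 0.09 F [-0.6 -0.   0. ] M [ 0.   -0.04  0.01] M.ax 0.01 with F 0.01 w 85.2 ff 0.0
mark 0.6 n 473 r [34. 73.] 24
```

6 clicks back. Now the last single click, then release.

Call:
apply_moves --moves '[{"grip": 0.045, "tx": 0, "ty": 0, "tz": 0, "twist": 0}, {"grip": 0.045, "tx": 0, "ty": 0, "tz": 0, "twist": 0}, {"grip": 0.045, "tx": 0, "ty": 0, "tz": 0, "twist": 0}, {"grip": 0.045, "tx": 0, "ty": 0, "tz": 0, "twist": 0}, {"grip": 0.045, "tx": 0, "ty": 0, "tz": 0, "twist": -0.6}, {"grip": 0.045, "tx": 0, "ty": 0, "tz": 0, "twist": -1.2}, {"grip": 0.045, "tx": 0, "ty": 0, "tz": 0, "twist": -1.7}, {"grip": 0.045, "tx": 0, "ty": 0, "tz": 0, "twist": -2.15}, {"grip": 0.045, "tx": 0, "ty": 0, "tz": 0, "twist": -2.15}]'

```text
time_s: 21.8
eef_pos: [612.3, -54.9, 133.1]
tcp_rot: [-3.14, 0.002, -2.93]
wrist_force: [-1.6, 0.4, 5.4]
grip_width: 54.5
finger_force: 61.7
```

```bash
python3 -c "
from h import *
rep();ang()"
```

```text
t 21.8 eef [612.3 -54.9 133.1] theta -8.7 tilt 0.15 F [-1.6  0.4  5.4] M [-2.38 -0.06 -1.59] M.ax -0.19 with F -0.19 w 54.5 ff 61.7
mark -16.9 n 458 r [34. 73.] 25
```

Call:
apply_moves --moves '[{"grip": 0.085, "tx": 0, "ty": 0, "tz": 0, "twist": 0}, {"grip": 0.085, "tx": 0, "ty": 0, "tz": 0, "twist": 0}, {"grip": 0.085, "tx": 0, "ty": 0, "tz": 0, "twist": 0}, {"grip": 0.085, "tx": 0, "ty": 0, "tz": -0.04, "twist": 0}, {"grip": 0.085, "tx": 0, "ty": 0, "tz": -0.09, "twist": 0.5}, {"grip": 0.085, "tx": 0.02, "ty": 0, "tz": -0.14, "twist": 1.0}, {"grip": 0.085, "tx": 0.02, "ty": 0, "tz": -0.14, "twist": 1.0}, {"grip": 0.085, "tx": 0.02, "ty": 0, "tz": -0.14, "twist": 1.0}]'

```text
time_s: 22.65
eef_pos: [592.6, -57.5, 273.8]
tcp_rot: [3.141, 0.003, -3.065]
wrist_force: [0.2, 0.7, -0.6]
grip_width: 85.2
finger_force: 0.0
```

Run:
```python
from h import *
rep();ang("w3")
p=r.snapshot("top")
for q in("cream_mug","jam_jar","cleaning_brush"):print(q,[np.round(d["xyz"]).tolist() for d in r.spot_point(q,p)[:1]])
```

```text
t 22.65 eef [592.6 -57.5 273.8] theta -1.0 tilt 0.19 F [ 0.2  0.7 -0.6] M [ 0.01 -0.01 -0.01] M.ax -0.02 with F 0.01 w 85.2 ff 0.0
mark -16.5 n 531 r [31. 73.] 26
cream_mug [[372.0, -176.0, -1.0]]
jam_jar [[374.0, -178.0, 2.0]]
cleaning_brush [[514.0, -340.0, -0.0]]
```

View pics/w3.png

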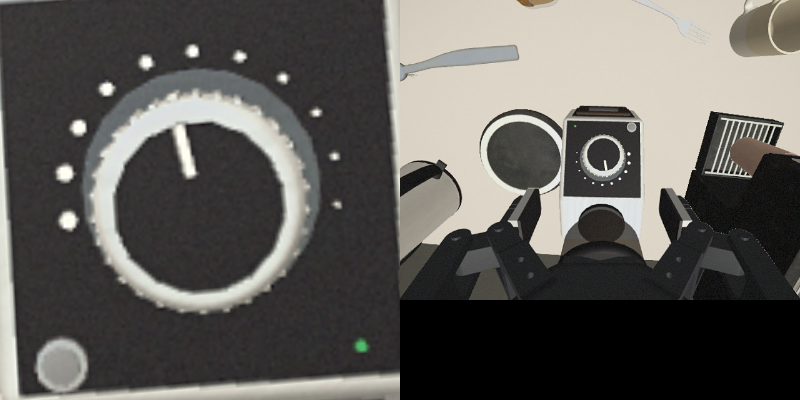

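The mark now points about 15° left of up-slope, from (178,125) to (190,178). That is 105° back from the stop, or seven clicks. The gripper is clear, and the mug still shows at the upper right.

```bash
python3 -c "
from workcell import r
print(r.job_done())"
```

```text
the job is handed in; nothing more can be done
None
```

The dial was turned clockwise to the burr stop, 8 clicks from where it started, then back seven clicks coarser and released, and the job is handed in; I moved nothing else, though the last top-view check misread the mug, which I only saw standing in the wrist picture.

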